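Put the bag clip away and flip the tin sign to green

ROBOT

A 7-joint arm with a two-finger parallel gripper is mounted at the origin on the work surface. World frame = base frame: x ahead of the robot, y to its left, z up, the work surface at z = 0. Lengths are in m, angles in degrees, forces in N, time in s.
With the tool pointing down it reaches from about 0.35 to 0.775 m from the base axis. Payload 3.1 kg.
Tool frame: the origin (TCP) lies midway between the tips of the shut fingers; the grasp point (between the pads) lies 19 mm behind it (ctrl.tcp_to_grasp is the distance from the TCP to the grasp point, in m); x points along the fingers, z is the direction in which the jaws open and shut, and the axes are right-handed (so a half turn about x gives the same grasp; the last joint's range is limited). The gripper opens to 85 mm and grips with 20 to 120 N. Pads are 22 mm wide; open, the fingers measure 114 mm over their backs; the gripper's body (76 mm by 85 mm) begins 54 mm behind the grasp point. The pads swing forward as they close: fully open they stand 13 mm farther back than shut.
Start: joints at [-79.452, 17.813, 0.802, 86.603, -0.252, 75.585, -1.558], TCP at [0.123, 0.536, 0.231] pointing down, gripper open.
Joint ranges: [-154.91, 154.91], [-16.99, 109.72], [-72.82, 74.43], [7.12, 147.25], [-82.49, 262.49], [11.32, 116.49], [-174.64, 174.64]. Speed limits (degrees/s): [159.86, 159.86, 180, 180, 180, 180, 180].

INTERFACE

Orientations are given as a 3x3 rotation matrix whose columns are the frame's x, y, z axes.
In Python, from cell import ctrl, imaging gives the robot as it stands.
- The arm moves only by the tool servo_tool, never from a script. Its argument "steps" is text: rows parted by semicolons, each of 7 numbers parted by spaces: the shift along the tool's x, y, z scaled (see below), then the turn, a rotation vector about the tool's x, y, z scaled (see below), then the opening, from 0 (shut) to 1 (fully open). A call has 1 to 10 rows; each row shifts and turns the commanded pose from where the row before left it, along the tool's axes as they then stand; what a row does not reach is not made up. The controller multiplies each number of a shift by 50 mm and each number of a turn by 0.08 rad. A row lasts 1/10 s, in which the tool goes at most 50 mm and 8.59 degrees, less where a joint would pass 70% of its speed; a pose out of reach is approached as far as the arm can. A call with a number of a shift or a turn outside -1 to 1 is refused whole. A call with a gripper value outside its range is refused whole. The fingers move at their own pace and stop on an object; "squeeze" is the grip in N (left out, the last holds). Time passes only in rows, so rows that do not move let the fingers close. It gives the time, the measured TCP pose, the force and the opening at its end, in the units of the state.
- ctrl.sense(): the state, without advancing time (a new reading comes with each control period).
- imaging.snapshot(name): name is "scene" or "side" or "wrist"; returns a dict with "pixels" (400x640x3 uint8, red, green, blue), "mtx" (3x3 intrinsics, pixels), "distortion" ([k1, k2, p1, p2, k3] as OpenCV has them; the pictures are not rectified), "pose" (4x4, takes a point from camera to world coordinates); the wrist camera has in their place "T_tool_cam" (4x4, takes a point from camera to tool coordinates, whose origin is the TCP and whose axes are the tool frame's). Camera axes: x right, y up, looking along -z (the intrinsics and any distortion apply to the point x, -y, -z); pixel columns grow to the right and rows downward; lengths in m; the calibration is good to about 2 mm. A picture is of the moment at which its call begins: read the wrist's pose just before it. There is no depth.
- ctrl.finish_job(): hands the job in, once; it reports no verdict.
The state is a dict: "time": time; "joint_positions": joint angles; "joint_velocities": joint speeds; "joint_torque": joint torques, N m; "ee_pos": TCP position; "eef_rot": TCP orientation; "ft_force": force on the tool from outside, world axes, zero at the start; "ft_torque": the same for the moment, N m; "finger_gap": finger opening in m.
Only numpy, scipy, OpenCV 4.12 (cv2) and the standard library are available. Lean on these libraries where they do the work, as an engineer would, in place of code of your own. Each camera call takes 0.05 s, during which the arm holds its last target.

TASK

The snack tins are being closed up for the day: first drop the red bag clip into the open top tin of the steel tin stack, so that it lies inside below the rim. Then turn the pivoted sign beside it over, half a turn to its stop, so that its green face shows away from the robot where orange showed before; a hand cannot follow a peg the whole way round, so let go partway and take the sign again by its other peg. Leave the tin stack and everything else on the counter where it stands.

Things in the scene. Friction and masses are not known exactly. Their poses are not given: they have to be found in the camera images.
- clip_center (a point): centre of the loose red plastic bag clip, which lies on the counter: 100 mm long (its x axis), 20 mm wide (y), 28 mm high (z); this point is 14 mm above its underside. About 35 g.
- tin_floor (a point): centre of the inner floor of the open top tin of the stack of three round steel tins (one loose piece of about 0.9 kg, 134 mm across, 150 mm tall, axis z upright). This floor is 106 mm above the counter; the open top is 122 mm across inside, with a rim 44 mm above the floor and walls 3 mm thick.
- sign_axle (a point): fixed point in the middle of the sign board, on its level axle, 140 mm above the counter. Axes are the stand's: z up, y along the axle, x level, square to the upright board and pointing away from the robot (turned up to 20 degrees either way). The board is 8 mm thick, 120 mm along y, 130 mm tall, centred here; one face orange with a white bar, the other green with a white ring.
- stand: dark steel stand of the sign, fast to the counter, origin on the counter under the axle point. Flat foot 12 mm thick, 100 mm (x) by 170 mm (y); one post 12 mm (y) by 24 mm (x), up to 158 mm above the counter, 78 mm from the board's middle on the -y side. The +y side is free.
- sign (a joint): angle of the sign about its axle, rad. 0: upright, orange facing the stand's +x, peg A on top; pi: upright, green facing +x, peg B on top; firm stops at both. As it grows the top edge tips towards +x: peg A lies at x = 55 mm * sin(angle), z = 55 mm * cos(angle) from the axle, peg B opposite. Starts between 0 and 0.35. Balanced, light friction (0.05 N m): stays where it is left.
- peg_a (a point): gripping point of peg A, on top at the start: a black round peg, 14 mm in diameter, jutting from the board's free +y edge parallel to the axle and 55 mm from it. It is bare from 60 to 116 mm along y from the board's middle; this point is at 93 mm. It turns with the board and can turn between fingers that pinch it from above across the stand's x direction.
- peg_b (a point): gripping point of peg B, the same as peg A on the board's opposite edge (below at the start).
- creamer: white ceramic creamer, 90 mm tall, 75 mm across with a handle; bystander, origin at its foot.
- pepper: glass pepper shaker with steel cap, 96 mm tall, 46 mm across; bystander, origin at its foot.
- mug: blue mug, 95 mm tall, 80 mm across with a handle; bystander, origin at its foot.
- jar: amber glass jar, 100 mm tall, 68 mm across; bystander, origin at its foot.
- tinlid: loose steel tin lid with black knob lying on the counter, 134 mm across, 24 mm high; bystander, origin at its foot.
- clip: the same red clip; its origin is the centre of its underside.
There are look-alikes about, which are no part of the job. What is meant by the clip is not blue, purple or turquoise, and is the smaller of those in its own colour.

How it is judged (in metres and radians):
On the way:
1. the clip lies in the open top tin, let go, while the sign still shows its orange face (not yet turned past 0.7 rad) (horizontal distance between clip_center and tin_floor below 0.05 m and z of clip_center in the frame of tin_floor between 0 and 0.034 m and contact force between the fingers and clip below 0.1 N and value of joint sign below 0.7 rad), for 0.2 s.
At the end, for the whole second after the job is handed in: the clip lies at rest in the top tin (its centre within 50 mm of the tin's axis and less than 34 mm above its floor), the sign stands turned over within 0.2 rad of its far stop (angle above 2.94) and is still, the tin stack stands upright, and everything is released (horizontal distance between clip_center and tin_floor below 0.05 m and z of clip_center in the frame of tin_floor between 0 and 0.034 m and contact force between the fingers and clip below 0.1 N and value of joint sign above 2.94 rad and velocity of joint sign below 0.05 rad/s and linear speed of clip below 0.02 m/s and angle between tin_floor's own z axis and vertical below 0.1 rad); the robot touches nothing.
It fails at once if the tin stack is shifted by more than 40 mm (distance of tin_floor from where it was at the start of the episode above 0.04 m).
It fails at once if the creamer, pepper shaker, mug, jar or tin lid is shifted by more than 40 mm (distance of any of creamer, pepper, mug, jar, tinlid from where it was at the start of the episode above 0.04 m).
It also fails if it takes over 72 s, if anything falls off the work surface, if the arm or the gripper's body presses on something with over 40 N, if the wrist force passes 120 N, or if a joint passes its speed limit or range.

## Working session

There is one attempt and no reset: what is moved stays moved. The work goes in short steps, Python scripts to look and compute and a tool call to move; the robot and the scene stay as the last step left them, time stands still between calls to the robot, and variables do not carry over. Pictures are saved under pics/ and viewed, and the job is handed in when it is done.

Besides the shell and the picture viewer there is one more tool, called as name(argument=value, ...) on one line, values as JSON. servo_tool: Moves the arm, as the interface text tells. Shifts and turns lie within -1 to 1; 1 stands for 50 mm of shift or 0.08 rad of turn. Its arguments: {"type":"object","properties":{"steps":{"type":"string"},"squeeze":{"type":"number"}},"required":["steps"]}

```bash
mkdir -p pics; cat > h.py <<'E'
import numpy as np, cv2
from cell import ctrl, imaging
def snap(n,f):
    s=ctrl.sense(); d=imaging.snapshot(n)
    cv2.imwrite('pics/'+f+'.png',d['pixels'][:,:,::-1])
    if n=='wrist':
        T=np.eye(4);T[:3,:3]=np.array(s['eef_rot']);T[:3,3]=s['ee_pos'];P=T@np.array(d['T_tool_cam'])
    else: P=np.array(d['pose'])
    np.savez('pics/'+f+'.npz',px=d['pixels'],K=np.array(d['mtx']),D=np.array(d['distortion']),P=P)
def load(f): return np.load('pics/'+f+'.npz')
def ray(c,uv):
    p=cv2.undistortPoints(np.array([[uv]],float),c['K'],c['D'])[0,0]
    d=c['P'][:3,:3]@np.array([p[0],-p[1],-1]); return c['P'][:3,3],d/np.linalg.norm(d)
def plane(c,uv,z):
    o,d=ray(c,uv); return o+d*(z-o[2])/d[2]
def proj(c,X):
    q=c['P'][:3,:3].T@(np.array(X,float)-c['P'][:3,3]); q=q*[1,-1,-1]
    return cv2.projectPoints(q.reshape(1,1,3),np.zeros(3),np.zeros(3),c['K'],c['D'])[0].ravel()
def tri(c1,u1,c2,u2):
    o1,d1=ray(c1,u1);o2,d2=ray(c2,u2)
    t=np.linalg.lstsq(np.c_[d1,-d2],o2-o1,rcond=None)[0]
    a=o1+t[0]*d1;b=o2+t[1]*d2
    return (a+b)/2,np.linalg.norm(a-b)
E
python3 - <<'E'
from h import *
for n in('scene','side','wrist'): snap(n,n+'0')
for n in('scene','side','wrist'): print(n,load(n+'0')['P'].round(3).tolist())
print(ctrl.sense())
E
```

```text
scene [[0.246, -0.756, 0.607, 1.261], [0.969, 0.184, -0.163, -0.206], [0.012, 0.629, 0.778, 1.117], [0.0, 0.0, 0.0, 1.0]]
side [[0.91, 0.286, -0.3, 0.148], [-0.414, 0.655, -0.632, -0.807], [0.015, 0.699, 0.715, 1.031], [0.0, 0.0, 0.0, 1.0]]
wrist [[0.223, -0.931, -0.289, 0.049], [0.975, 0.212, 0.069, 0.553], [-0.003, -0.297, 0.955, 0.373], [0.0, 0.0, 0.0, 1.0]]
{'time': 0.15, 'joint_positions': array([-79.45260396,  17.85304874,   0.80234055,  86.67070304,
        -0.25329364,  75.58346329,  -1.55891816]), 'joint_velocities': array([ 0.03274247, -0.23431567,  0.0331317 , -0.29575258, -0.10475019,
       -0.14769734,  0.02456762]), 'joint_torque': array([ 1.12516966e-03, -3.80271471e+01,  1.46531872e-01, -2.30847609e+01,
        1.22912813e-02,  9.80894227e-03,  1.25209189e-05]), 'ee_pos': array([0.12298927, 0.53551045, 0.23044163]), 'eef_rot': array([[-3.49758967e-04, -9.74630358e-01,  2.23820336e-01],
       [-1.80676287e-03,  2.23820601e-01,  9.74628685e-01],
       [-9.99998307e-01, -6.35051525e-05, -1.83920921e-03]]), 'ft_force': array([ 0.30911733, -0.70052862,  0.12161004]), 'ft_torque': array([0.00323029, 0.01935425, 0.00272448]), 'finger_gap': 0.08531292683041468}
```

View pics/scene0.png

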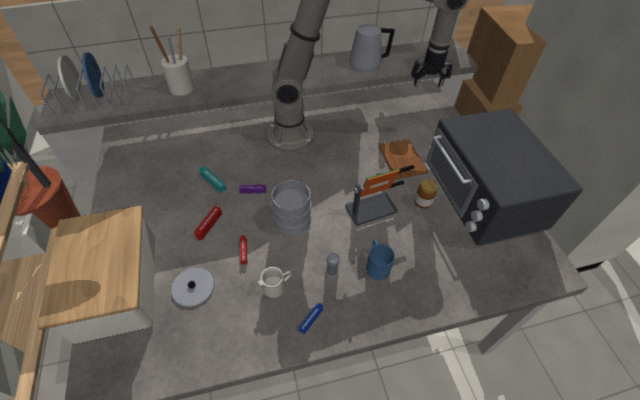

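View pics/side0.png

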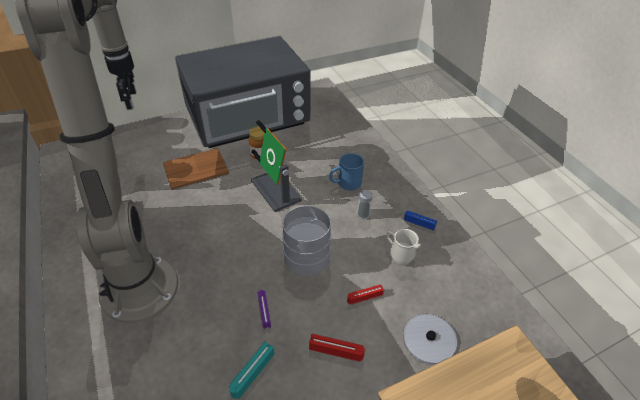

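View pics/wrist0.png

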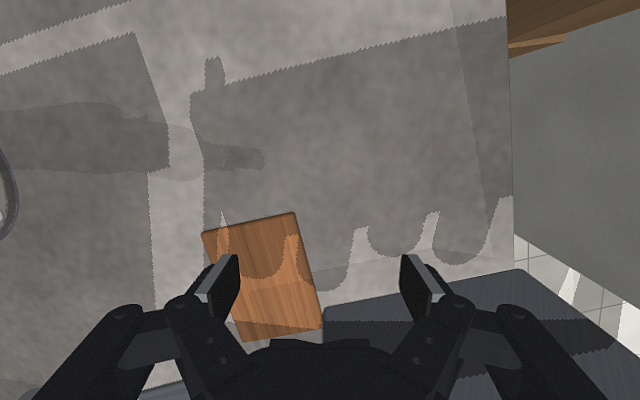

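The scene shows two red clips, at scene (208,222) / side (337,347) and at scene (243,250) / side (366,294). The tin is at (292,208), the sign at (378,185), and the creamer, pepper, mug and lid are nearby. Next I'll measure both clips.

```bash
python3 - <<'E'
from h import *
ims=[]
for f in('scene0','side0'):
    c=load(f);px=c['px'];hsv=cv2.cvtColor(px,cv2.COLOR_RGB2HSV)
    m=(((hsv[...,0]<5)|(hsv[...,0]>174))&(hsv[...,1]>150)&(hsv[...,2]>70)).astype(np.uint8)
    m=cv2.morphologyEx(m,cv2.MORPH_CLOSE,np.ones((5,5)))
    n,l,st,ce=cv2.connectedComponentsWithStats(m)
    for i in range(1,n):
        if st[i,4]<60: continue
        ys,xs=np.where(l==i)
        P=np.array([plane(c,(x,y),0.018)[:2] for x,y in zip(xs,ys)])
        r=cv2.minAreaRect((P*1000).astype(np.float32))
        print(f,ce[i].round(1),st[i,4],'center',np.array(r[0]).round(0),'size',np.array(r[1]).round(0),'ang',r[2], 'mean',P.mean(0).round(3))
    x,y=(225,235) if f=='scene0' else (350,320)
    ims.append(cv2.resize(px[y-45:y+45,x-60:x+60,::-1],None,fx=3.2,fy=3.2,interpolation=cv2.INTER_CUBIC))
cv2.imwrite('pics/crop1.png',np.hstack(ims))
for f,(x,y) in (('scene0',(385,190)),('side0',(275,170)),('scene0',(292,208)),('side0',(307,240))):
    px=load(f)['px']; cv2.imwrite(f'pics/z_{f}_{x}.png',cv2.resize(px[y-50:y+50,x-65:x+65,::-1],None,fx=6,fy=6,interpolation=cv2.INTER_CUBIC))
E
```

```text
scene0 [207.4 222.7] 372 center [ 411. -378.] size [ 42. 145.] ang 51.7869987487793 mean [ 0.412 -0.378]
scene0 [243.1 249.4] 174 center [ 551. -271.] size [ 20. 108.] ang 83.0113754272461 mean [ 0.552 -0.271]
side0 [364.8 294. ] 378 center [ 546. -274.] size [ 32. 104.] ang 84.29920959472656 mean [ 0.546 -0.274]
side0 [336.2 347.3] 873 center [ 410. -379.] size [ 42. 134.] ang 51.70889663696289 mean [ 0.41  -0.378]
```

View pics/crop1.png

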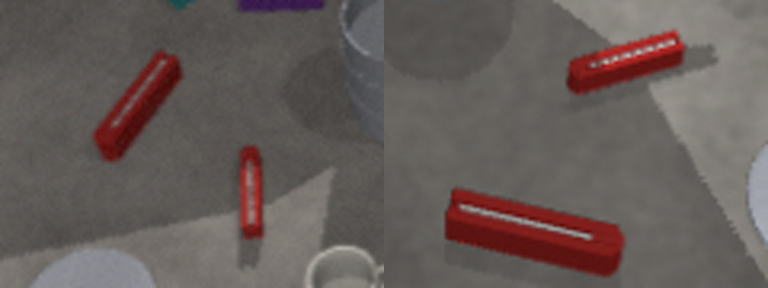

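View pics/z_scene0_385.png

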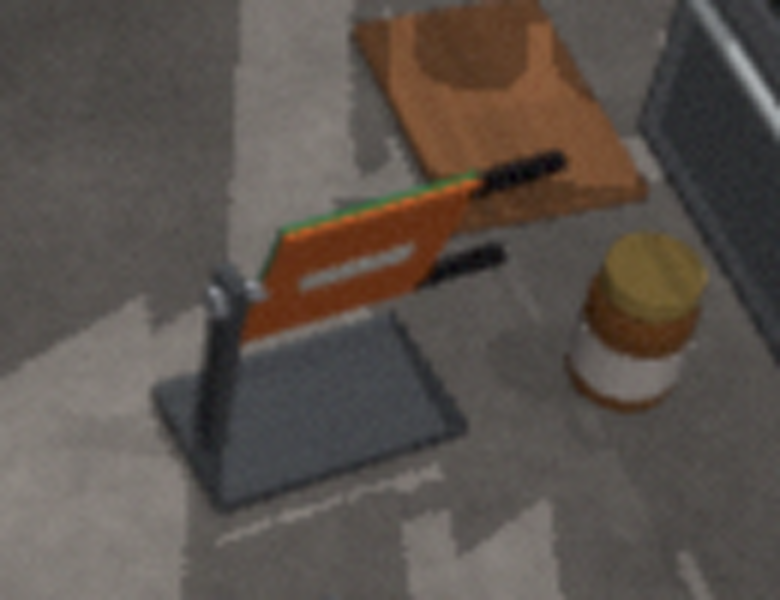

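View pics/z_side0_275.png

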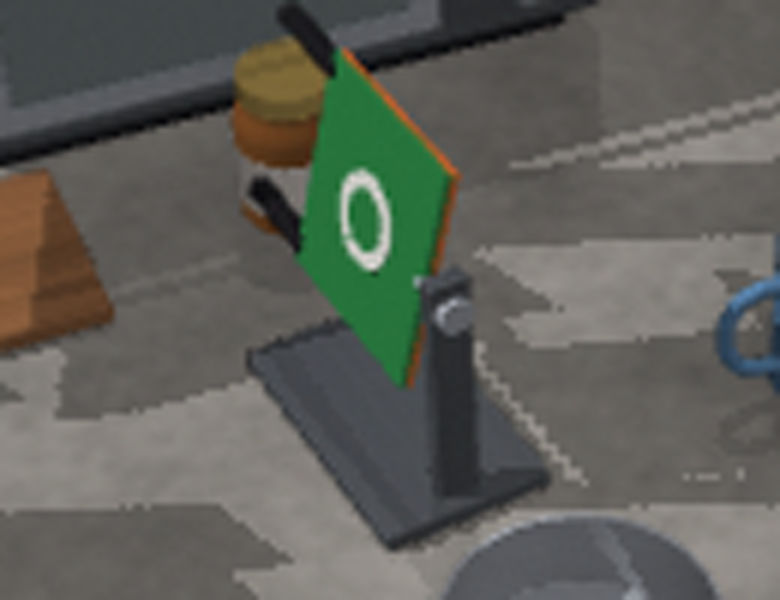

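View pics/z_scene0_292.png

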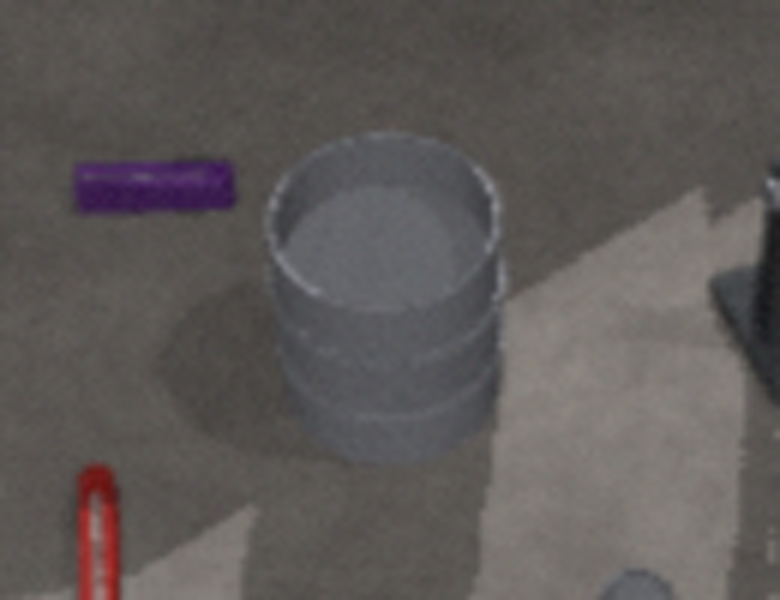

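View pics/z_side0_307.png

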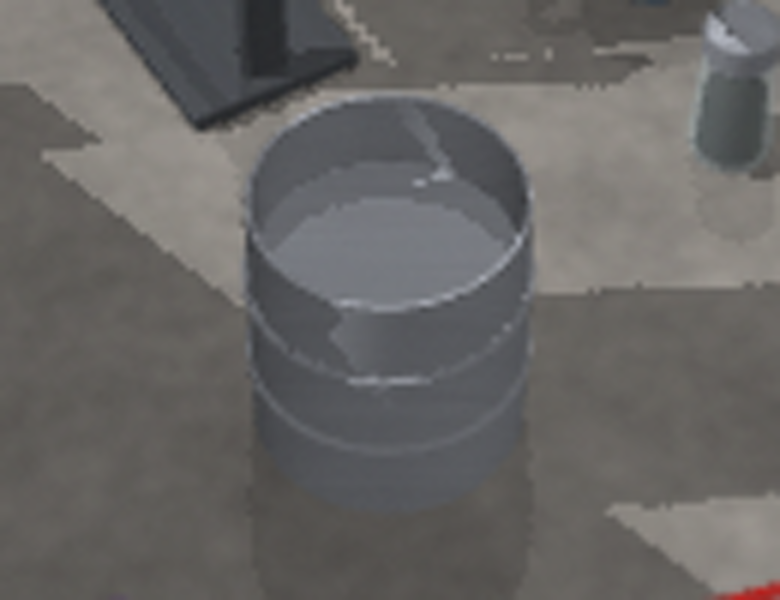

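The lower red clip (scene 243,250) measures about 104 mm and the other about 140 mm. The smaller one fits the 100 mm description, so it's the target. Next come the tin rim, the foot and the pegs, read from the enlarged crops.

```bash
python3 - <<'E'
from h import *
a=load('scene0');b=load('side0')
A=lambda x,y:(320+x/6-.4,140+y/6-.4); B=lambda x,y:(210+x/6-.4,120+y/6-.4)
TA=lambda x,y:(227+x/6-.4,158+y/6-.4); TB=lambda x,y:(242+x/6-.4,190+y/6-.4)
for c,pts in((a,[TA(268,222),TA(384,132),TA(499,222),TA(384,309),TA(300,160),TA(468,160),TA(300,285),TA(468,283)]),(b,[TB(247,200),TB(389,95),TB(532,205),TB(385,309),TB(290,125),TB(490,127),TB(290,282),TB(480,285)])):
    P=np.array([plane(c,p,.150) for p in pts])[:,:2]
    s=np.linalg.lstsq(np.c_[2*P,np.ones(len(P))],(P**2).sum(1),rcond=None)[0]
    print('tin',s[:2],'diam',2*np.sqrt(s[2]+s[0]**2+s[1]**2))
for n,u,v in(('Atip',A(565,158),B(286,10)),('Abase',A(480,186),B(336,66)),('Btip',A(503,254),B(257,186)),('Bbase',A(433,273),B(302,242))):
    print(n,tri(a,u,b,v))
for n,p in(('c1',A(155,385)),('c2',A(228,508)),('c3',A(466,428)),('c4',A(390,315))): print(n,plane(a,p,.012).round(4))
for n,p in(('s1',B(248,360)),('s2',B(392,545)),('s3',B(550,480))): print(n,plane(b,p,.012).round(4))
print('post top',tri(a,A(228,270),b,B(447,275)))
E
```

```text
tin [ 0.46208555 -0.08437263] diam 0.12716838613010564
tin [ 0.45865708 -0.08802333] diam 0.12561307359956783
Atip (array([0.47310536, 0.33958235, 0.19044052]), np.float64(0.0012238233394629993))
Abase (array([0.48124651, 0.28486851, 0.18891731]), np.float64(0.0020519972563199907))
Btip (array([0.44606132, 0.33531978, 0.08143518]), np.float64(0.0002976070940326305))
Bbase (array([0.45271674, 0.2853811 , 0.0805946 ]), np.float64(0.0062865470469713886))
c1 [0.4419 0.1205 0.012 ]
c2 [0.5409 0.1357 0.012 ]
c3 [0.5187 0.2952 0.012 ]
c4 [0.423  0.2817 0.012 ]
s1 [0.4143 0.2758 0.012 ]
s2 [0.4377 0.1111 0.012 ]
s3 [0.5317 0.1219 0.012 ]
post top (array([0.48451372, 0.13869795, 0.16058666]), np.float64(0.002213148324342266))
```

```bash
cat >> h.py <<'E'
def go(p,yaw=None,R=None):
    "total shift in tool units to reach p (tool axes now), and world yaw of jaw"
    s=ctrl.sense();R=np.array(s['eef_rot']);d=R.T@(np.array(p)-s['ee_pos'])
    print('t',s['time'],'at',np.round(s['ee_pos'],4),'jawyaw',np.degrees(np.arctan2(R[1,2],R[0,2])).round(2),'tilt',R[2].round(4),'F',np.round(s['ft_force'],1),'gap',round(s['finger_gap'],4))
    print('shift units',(d/.05).round(2),'rows>=',round(np.linalg.norm(d)/.05,1))
    if yaw is not None:
        y=np.degrees(np.arctan2(R[1,2],R[0,2]));dy=(yaw-y+180)%360-180
        print('turn x units',round(-np.radians(dy)/.08,2))
E
python3 - <<'E'
from h import *
a=load('scene0');b=load('side0')
for n,u,v,z in(('jar top',(428,184),(258,131),.1),('mug top',(381,253),(351,162),.095),('creamer top',(273,276),(405,239),.09),('pepper top',(333,258),(365,197),.096)):
    print(n,plane(a,u,z).round(3),plane(b,v,z).round(3))
go([.40,.05,.30],80)
E
```

```text
jar top [0.491 0.408 0.1  ] [0.492 0.407 0.1  ]
mug top [0.716 0.147 0.095] [0.713 0.139 0.095]
creamer top [ 0.712 -0.192  0.09 ] [ 0.703 -0.202  0.09 ]
pepper top [ 0.698 -0.003  0.096] [ 0.677 -0.02   0.096]
t 0.15 at [0.123  0.5355 0.2304] jawyaw 77.07 tilt [-1.0e+00 -1.0e-04 -1.8e-03] F [ 0.3 -0.7  0.1] gap 0.0853
shift units [-1.38 -7.57 -8.23] rows>= 11.3
turn x units -0.64
```

servo_tool(steps="-0.2 -0.3 -0.3 0 0 0 1;-0.2 -0.55 -0.6 0 0 0 1;-0.2 -0.6 -0.65 0 0 0 1;-0.2 -0.6 -0.65 0 0 0 1;-0.1 -0.6 -0.65 0 0 0 1;-0.1 -0.6 -0.65 0 0 0 1;-0.1 -0.6 -0.65 0 0 0 1;-0.1 -0.6 -0.65 0 0 0 1;-0.1 -0.6 -0.65 0 0 0 1;-0.1 -0.6 -0.65 -0.2 0 0 1")

```text
time: 1.15
ee_pos: [0.3306, 0.1737, 0.3014]
eef_rot: [[-0.0, -0.978, 0.208], [0.001, 0.208, 0.978], [-1.0, 0.0, 0.0]]
ft_force: [-0.2, 0.2, 0.2]
finger_gap: 0.0854
```

servo_tool(steps="0 -0.5 -0.6 -0.2 0 0 1;0 -0.5 -0.6 -0.2 0 0 1;0 -0.5 -0.6 -0.2 0 0 1;0 -0.3 -0.3 -0.2 0 0 1;0 0 0 0 0 0 1")

```text
time: 1.65
ee_pos: [0.3999, 0.052, 0.3013]
eef_rot: [[0.001, -0.988, 0.153], [-0.001, 0.153, 0.988], [-1.0, -0.001, -0.001]]
ft_force: [-0.1, -0.1, 0.2]
finger_gap: 0.0856
```

```bash
python3 - <<'E'
from h import *
go([.549,-.272,.22],83.5)
E
```

```text
t 1.65 at [0.3999 0.052  0.3013] jawyaw 81.21 tilt [-1.0e+00 -9.0e-04 -1.1e-03] F [-0.1 -0.1  0.2] gap 0.0856
shift units [ 1.64 -3.94 -5.95] rows>= 7.3
turn x units -0.5
```

servo_tool(steps="0 -0.3 -0.4 0 0 0 1;0 -0.5 -0.75 0 0 0 1;0 -0.5 -0.8 0 0 0 1;0.1 -0.5 -0.8 0 0 0 1;0.3 -0.5 -0.8 -0.1 0 0 1;0.4 -0.5 -0.8 -0.1 0 0 1;0.4 -0.5 -0.7 -0.1 0 0 1;0.3 -0.4 -0.6 -0.1 0 0 1;0.14 -0.24 -0.3 -0.1 0 0 1;0 0 0 0 0 0 1")

```text
time: 2.65
ee_pos: [0.5519, -0.2662, 0.2169]
eef_rot: [[-0.004, -0.994, 0.108], [0.0, 0.108, 0.994], [-1.0, 0.004, -0.0]]
ft_force: [0.1, -0.3, 0.0]
finger_gap: 0.0853
```

```bash
cat > clip.py <<'E'
from h import *
import sys
def clip(f,z=.024):
    c=load(f);px=c['px'];hsv=cv2.cvtColor(px,cv2.COLOR_RGB2HSV)
    m=(((hsv[...,0]<6)|(hsv[...,0]>172))&(hsv[...,1]>130)&(hsv[...,2]>60)).astype(np.uint8)
    m=cv2.morphologyEx(m,cv2.MORPH_CLOSE,np.ones((9,9)))
    n,l,st,ce=cv2.connectedComponentsWithStats(m)
    for i in range(1,n):
        if st[i,4]<400: continue
        cs=cv2.findContours((l==i).astype(np.uint8),0,1)[0][0]
        P=np.array([plane(c,p[0],z)[:2] for p in cs])
        r=cv2.minAreaRect((P*1000).astype(np.float32)); print(ce[i].round(0),st[i],r)
E
python3 - <<'E'
from clip import *
snap('wrist','w1'); clip('w1',.026); clip('w1',.0)
go([.549,-.272,.22],83.5)
E
```

```text
[209.  70.] [ 170    8   79  121 4263] ((413.34552001953125, -377.8518371582031), (38.43600845336914, 137.51893615722656), 51.55221176147461)
[315. 181.] [ 307  141   16   80 1213] ((547.8760375976562, -271.2659912109375), (18.469104766845703, 99.53587341308594), 84.02351379394531)
[209.  70.] [ 170    8   79  121 4263] ((408.39666748046875, -387.2173767089844), (41.42515563964844, 148.21377563476562), 51.55231857299805)
[315. 181.] [ 307  141   16   80 1213] ((553.3894653320312, -272.3423767089844), (19.905431747436523, 107.27678680419922), 84.02354431152344)
t 2.7 at [ 0.5521 -0.2645  0.2181] jawyaw 83.89 tilt [-1.      0.0031  0.0014] F [-0.1  1.   0. ] gap 0.0852
shift units [-0.04  0.05 -0.15] rows>= 0.2
turn x units 0.09
```

View pics/w1.png

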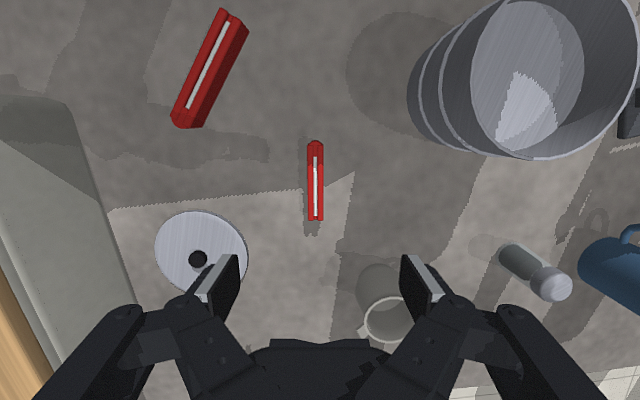

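The wrist view shows the small red clip at (315,181), 99.5 x 18.5 mm and aligned with the jaws, with the larger one at (209,70). The sizes match, so I'm descending.

```bash
python3 - <<'E'
from h import *
go([.548,-.271,.005],84)
E
```

```text
t 2.7 at [ 0.5521 -0.2645  0.2181] jawyaw 83.89 tilt [-1.      0.0031  0.0014] F [-0.1  1.   0. ] gap 0.0852
shift units [ 4.26  0.05 -0.14] rows>= 4.3
turn x units -0.02
```

servo_tool(steps="0.3 0.05 -0.14 0 0 0 0.8;0.6 0 0 0 0 0 0.6;0.7 0 0 0 0 0 0.6;0.7 0 0 0 0 0 0.6;0.6 0 0 0 0 0 0.6;0.5 0 0 0 0 0 0.6;0.4 0 0 0 0 0 0.6;0.25 0 0 0 0 0 0.6;0.1 0 0 0 0 0 0.6;0 0 0 0 0 0 0.6")

```text
time: 3.7
ee_pos: [0.5495, -0.2707, 0.0125]
eef_rot: [[0.0, -0.995, 0.104], [0.001, 0.104, 0.995], [-1.0, -0.0, 0.001]]
ft_force: [-0.1, 0.9, 0.2]
finger_gap: 0.051
```

```bash
python3 - <<'E'
from h import *
go([.548,-.271,.005],84)
E
```

```text
t 3.7 at [ 0.5495 -0.2707  0.0125] jawyaw 84.01 tilt [-1.e+00 -2.e-04  9.e-04] F [-0.1  0.9  0.2] gap 0.051
shift units [ 0.15  0.03 -0.01] rows>= 0.2
turn x units 0.0
```

servo_tool(steps="0.12 0 0 0 0 0 0.4;0 0 0 0 0 0 0;0 0 0 0 0 0 0;0 0 0 0 0 0 0;0 0 0 0 0 0 0;0 0 0 0 0 0 0", squeeze=40)

```text
time: 4.3
ee_pos: [0.5494, -0.2721, 0.0068]
eef_rot: [[0.001, -0.994, 0.106], [-0.0, 0.106, 0.994], [-1.0, -0.001, -0.0]]
ft_force: [-0.3, 0.5, 3.1]
finger_gap: 0.0191
```

servo_tool(steps="-0.3 0 0 0 0 0 0;-0.7 0 0 0 0 0 0;-0.9 0 0 0 0 0 0;-0.9 0 0 0 0 0 0;-0.9 0 0 0 0 0 0;-0.7 0 0 0 0 0 0;-0.3 0 0 0 0 0 0;0 0 0 0 0 0 0")

```text
time: 5.1
ee_pos: [0.5501, -0.2733, 0.2453]
eef_rot: [[0.006, -0.994, 0.106], [-0.003, 0.106, 0.994], [-1.0, -0.006, -0.003]]
ft_force: [-0.2, 0.1, -1.1]
finger_gap: 0.0192
```

```bash
python3 - <<'E'
from h import *
go([.460,-.086,.24],84)
snap('wrist','w2')
E
```

```text
t 5.1 at [ 0.5501 -0.2733  0.2453] jawyaw 83.92 tilt [-1.     -0.0063 -0.0026] F [-0.2  0.1 -1.1] gap 0.0192
shift units [0.08 2.19 3.53] rows>= 4.2
turn x units -0.02
```

View pics/w2.png

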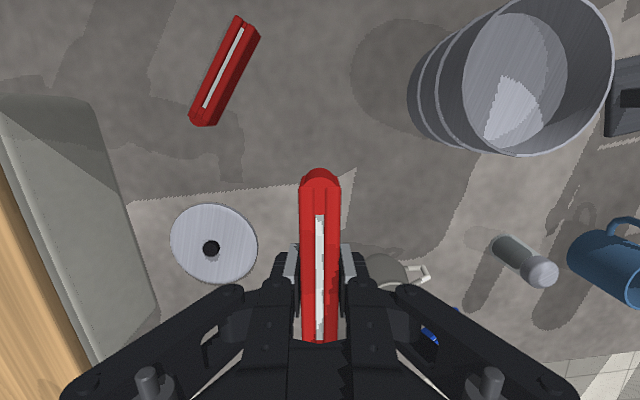

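The clip is gripped (gap 19 mm) and the tin is at the upper right. I'm moving over it.

servo_tool(steps="0 0.15 0.25 0 0 0 0;0 0.3 0.5 0 0 0 0;0 0.35 0.55 0 0 0 0;0 0.35 0.55 0 0 0 0;0 0.35 0.55 0 0 0 0;0 0.35 0.55 0 0 0 0;0 0.24 0.4 0 0 0 0;0 0.1 0.18 0 0 0 0;0 0 0 0 0 0 0;0 0 0 0 0 0 0")

```text
time: 6.15
ee_pos: [0.4582, -0.0849, 0.2404]
eef_rot: [[-0.002, -0.994, 0.105], [-0.0, 0.105, 0.994], [-1.0, 0.002, -0.001]]
ft_force: [0.5, -0.7, -0.1]
finger_gap: 0.0195
```

```bash
python3 - <<'E'
from h import *
go([.460,-.086,.115],84)
snap('wrist','w3')
E
```

```text
t 6.15 at [ 0.4582 -0.0849  0.2404] jawyaw 83.96 tilt [-1.0e+00  1.7e-03 -6.0e-04] F [ 0.5 -0.7 -0.1] gap 0.0195
shift units [ 2.51 -0.04 -0.02] rows>= 2.5
turn x units -0.01
```

View pics/w3.png

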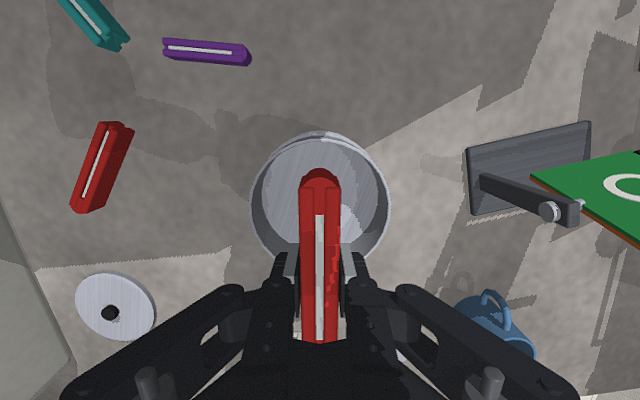

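```bash
python3 - <<'E'
from h import *
c=load('w3');px=c['px']
cv2.imwrite('pics/w3z.png',cv2.resize(px[115:265,220:420,::-1],None,fx=4,fy=4,interpolation=cv2.INTER_CUBIC))
P=np.array([plane(c,p,.15)[:2] for p in[(249,205),(391,205),(275,150),(365,150),(256,235),(385,235)]]);print(P.round(3))
s=np.linalg.lstsq(np.c_[2*P,np.ones(len(P))],(P**2).sum(1),rcond=None)[0];print(s[:2],2*np.sqrt(s[2]+s[0]**2+s[1]**2))
for th in range(0,1):pass
E
```

```text
[[ 0.448 -0.146]
 [ 0.461 -0.021]
 [ 0.402 -0.116]
 [ 0.41  -0.041]
 [ 0.477 -0.145]
 [ 0.489 -0.027]]
[ 0.45800496 -0.08356765] 0.12778967533377159
```

View pics/w3z.png

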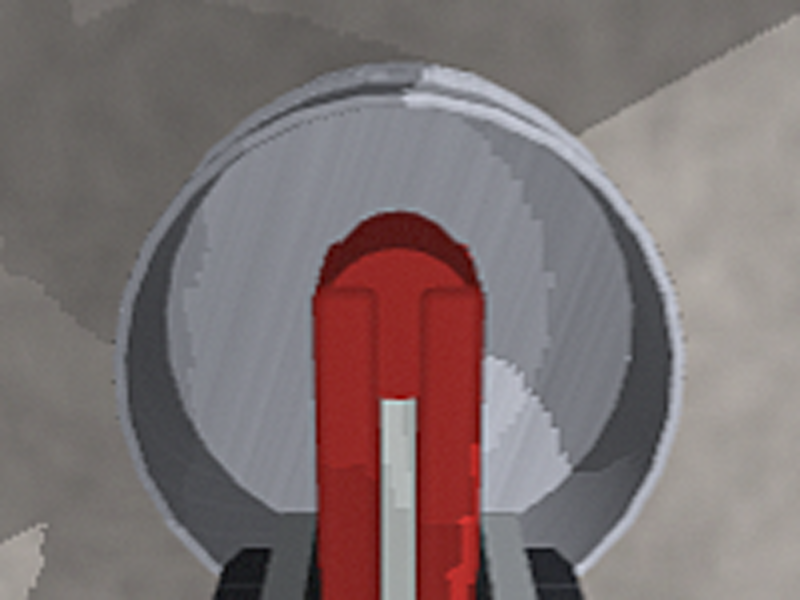

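servo_tool(steps="0.3 -0.02 0 0 0 0 0;0.4 0 0 0 0 0 0;0.4 0 0 0 0 0 0;0.4 0 0 0 0 0 0;0.4 0 0 0 0 0 0;0.3 0 0 0 0 0 0;0.2 0 0 0 0 0 0;0 0 0 0 0 0 0;0 0 0 0 0 0 0")

```text
time: 7.1
ee_pos: [0.4602, -0.0856, 0.1216]
eef_rot: [[0.0, -0.994, 0.107], [-0.001, 0.107, 0.994], [-1.0, -0.0, -0.001]]
ft_force: [0.2, -0.2, -0.8]
finger_gap: 0.019
```

```bash
python3 - <<'E'
from h import *
go([.460,-.085,.116],84)
E
```

```text
t 7.1 at [ 0.4602 -0.0856  0.1216] jawyaw 83.88 tilt [-1.e+00 -4.e-04 -6.e-04] F [ 0.2 -0.2 -0.8] gap 0.019
shift units [0.11 0.   0.01] rows>= 0.1
turn x units -0.03
```

servo_tool(steps="0.12 0 0 0 0 0 0;0 0 0 0 0 0 0;0 0 0 0 0 0 0.25;0 0 0 0 0 0 0.4;0 0 0 0 0 0 0.5;0 0 0 0 0 0 0.5;0 0 0 0 0 0 0.5;-0.2 0 0 0 0 0 0.5;-0.5 0 0 0 0 0 0.5;-0.8 0 0 0 0 0 0.5")

```text
time: 8.1
ee_pos: [0.458, -0.0845, 0.1899]
eef_rot: [[-0.005, -0.994, 0.106], [-0.0, 0.106, 0.994], [-1.0, 0.005, -0.001]]
ft_force: [0.7, 0.2, 0.2]
finger_gap: 0.0428
```

servo_tool(steps="-0.9 0 0 0 0 0 0.5;-0.9 0 0 0 0 0 0.5;-0.6 0 0 0 0 0 0.5;-0.3 0 0 0 0 0 0.7;0 0 0 0 0 0 1;0 0 0 0 0 0 1")

```text
time: 8.7
ee_pos: [0.4596, -0.0849, 0.3251]
eef_rot: [[-0.0, -0.994, 0.106], [0.0, 0.106, 0.994], [-1.0, 0.0, 0.0]]
ft_force: [-0.0, 0.2, -0.7]
finger_gap: 0.0834
```

```bash
python3 - <<'E'
from h import *
go([.40,.10,.33],7.8)
snap('wrist','w4');snap('side','s4')
a=load('w4')['px'][80:300,180:460];b=load('s4')['px'][180:290,250:370]
cv2.imwrite('pics/c4.png',np.hstack([cv2.resize(a,(420,330)),cv2.resize(b,(360,330))])[:,:,::-1])
E
```

```text
t 8.7 at [ 0.4596 -0.0849  0.3251] jawyaw 83.93 tilt [-1.e+00  2.e-04  2.e-04] F [-0.   0.2 -0.7] gap 0.0834
shift units [-0.1   1.58  3.55] rows>= 3.9
turn x units 16.61
```

View pics/c4.png

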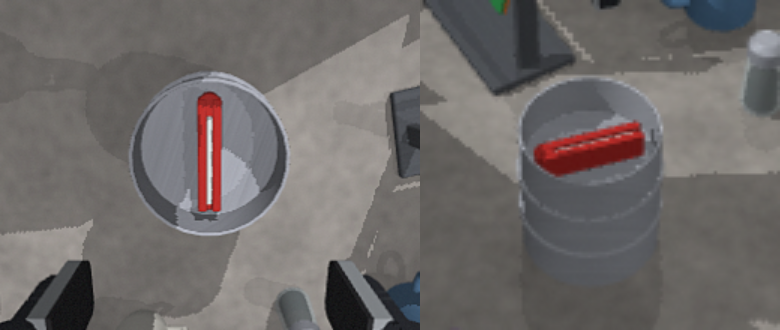

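```bash
python3 - <<'E'
from clip import *
clip('w4',.132)
c=load('w4');px=c['px'];hsv=cv2.cvtColor(px,cv2.COLOR_RGB2HSV)
for f,roi in(('w4',(80,300,220,420)),('s4',(190,290,270,350))):
    c=load(f);hsv=cv2.cvtColor(c['px'],cv2.COLOR_RGB2HSV)
    m=(((hsv[...,0]<6)|(hsv[...,0]>172))&(hsv[...,1]>130)&(hsv[...,2]>60)).astype(np.uint8)
    q=np.zeros_like(m);q[roi[0]:roi[1],roi[2]:roi[3]]=m[roi[0]:roi[1],roi[2]:roi[3]]
    print(f,cv2.moments(q,True)['m00'],cv2.minAreaRect(np.argwhere(q)[:,::-1].astype(np.float32)))
    for X in([.409,-.080,.120],[.508,-.09,.120]): print(proj(c,X).round(1))
E
```

```text
[139. 157.] [ 112  120   55   77 2076] ((406.5179748535156, -304.7980041503906), (31.65506935119629, 111.1111831665039), 51.709293365478516)
[319. 181.] [ 312  142   16   79 1201] ((458.1371154785156, -84.05359649658203), (18.588293075561523, 99.16507720947266), 83.56433868408203)
w4 958.0 ((319.5, 181.0), (78.0, 15.0), 90.0)
[318.6 141.5]
[318.9 217.4]
s4 366.0 ((306.1764831542969, 229.7059326171875), (11.156637191772461, 36.865413665771484), 75.96376037597656)
[288.1 233.7]
[323.4 225.1]
```

The clip lies flat in the tin: it measures 99 mm at its top height and is centred at (0.458, -0.084). Next is the sign, hovering over peg A first.

servo_tool(steps="0 0 0.4 0 0 0 1;0 0.05 0.8 0 0 0 1;0 0.05 0.8 0 0 0 1;0 0.05 0.9 0 0 0 1;0 0.05 0.9 0 0 0 1;0 0.05 0.9 0 0 0 1;0 0.05 0.9 0 0 0 1;0 0.1 0.9 0 0 0 1;0 0.1 0.8 0 0 0 1;0 0 0.4 0.6 0 0 1")

```text
time: 9.8
ee_pos: [0.4731, 0.3058, 0.3227]
eef_rot: [[-0.004, -0.989, 0.147], [-0.0, 0.147, 0.989], [-1.0, 0.004, -0.001]]
ft_force: [0.1, -0.2, 0.3]
finger_gap: 0.0853
```

servo_tool(steps="0 0 0 1 0 0 1;0 0 0 1 0 0 1;0 0 0 1 0 0 1;0 0 0 1 0 0 1;0 0 0 1 0 0 1;0 0 0 1 0 0 1;0 0 0 1 0 0 1;0 0 0 1 0 0 1;0 0 0 1 0 0 1;0 0 0 1 0 0 1")

```text
time: 10.8
ee_pos: [0.475, 0.3003, 0.3236]
eef_rot: [[-0.003, -0.576, 0.818], [-0.002, 0.818, 0.576], [-1.0, -0.0, -0.003]]
ft_force: [0.4, 0.0, -0.3]
finger_gap: 0.0853
```

servo_tool(steps="0 0 0 1 0 0 1;0 0 0 1 0 0 1;0 0 0 1 0 0 1;0 0 0 1 0 0 1;0 0 0 1 0 0 1;0 0 0 0.9 0 0 1;0 0 0 0.1 0 0 1;0 0 0 0 0 0 1")

```text
time: 11.6
ee_pos: [0.4752, 0.3005, 0.3242]
eef_rot: [[-0.002, -0.138, 0.99], [-0.001, 0.99, 0.138], [-1.0, -0.001, -0.002]]
ft_force: [0.3, 0.1, 0.0]
finger_gap: 0.0854
```

```bash
python3 - <<'E'
from h import *
go([.476,.317,.33],7.8)
snap('wrist','w5')
E
```

```text
t 11.6 at [0.4752 0.3005 0.3242] jawyaw 7.91 tilt [-1.     -0.001  -0.0018] F [0.3 0.1 0. ] gap 0.0854
shift units [-0.12  0.33  0.06] rows>= 0.4
turn x units 0.02
```

View pics/w5.png

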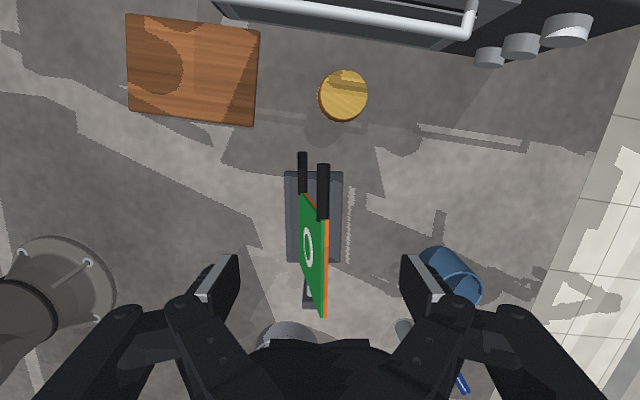

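```bash
python3 - <<'E'
from h import *
c=load('w5')
cv2.imwrite('pics/w5z.png',cv2.resize(c['px'][140:330,250:390,::-1],None,fx=4,fy=4,interpolation=cv2.INTER_CUBIC)[:600])
psi=np.radians(7.9);R=np.array([[np.cos(psi),-np.sin(psi)],[np.sin(psi),np.cos(psi)]])
for n,p,z in(('Atip',(323.5,164),.193),('Abase',(323.5,219),.193),('Btip',(302,153),.087),('Bbase',(302,192),.087),('foot TL',(285,172),.012),('foot TR',(342,172),.012),('foot left low',(286,262),.012),('foot right low',(341,262),.012)):
    X=plane(c,p,z);print(n,X.round(4),'rel stand axes',(R.T@(X[:2]-[.4752,.222])).round(4))
for f,u in(('scene0',(413.8,166)),):
    print(tri(c,(323.5,164),load(f),u))
print(tri(c,(323.5,164),load('side0'),(257.3,121.3)))
print(tri(c,(302,153),load('side0'),(252.4,150.6)))
print(tri(c,(302,153),load('scene0'),(403.4,182)))
E
```

```text
Atip [0.4744 0.3348 0.193 ] rel stand axes [0.0147 0.1118]
Abase [0.4828 0.2771 0.193 ] rel stand axes [0.0151 0.0536]
Btip [0.447  0.3296 0.087 ] rel stand axes [-0.0131  0.1105]
Bbase [0.4536 0.275  0.087 ] rel stand axes [-0.0141  0.0555]
foot TL [0.4192 0.2854 0.012 ] rel stand axes [-0.0467  0.0705]
foot TR [0.5134 0.2986 0.012 ] rel stand axes [0.0483 0.0706]
foot left low [0.4382 0.1182 0.012 ] rel stand axes [-0.0509 -0.0978]
foot right low [0.539  0.1324 0.012 ] rel stand axes [ 0.0509 -0.0975]
(array([0.47542312, 0.33637518, 0.1948999 ]), np.float64(0.0033448750954856482))
(array([0.47337619, 0.33501787, 0.19282895]), np.float64(0.002173783792338634))
(array([0.4457316 , 0.32982357, 0.08592446]), np.float64(0.0025188805301851716))
(array([0.44836071, 0.33113222, 0.08588208]), np.float64(0.00430281018149841))
```

View pics/w5z.png

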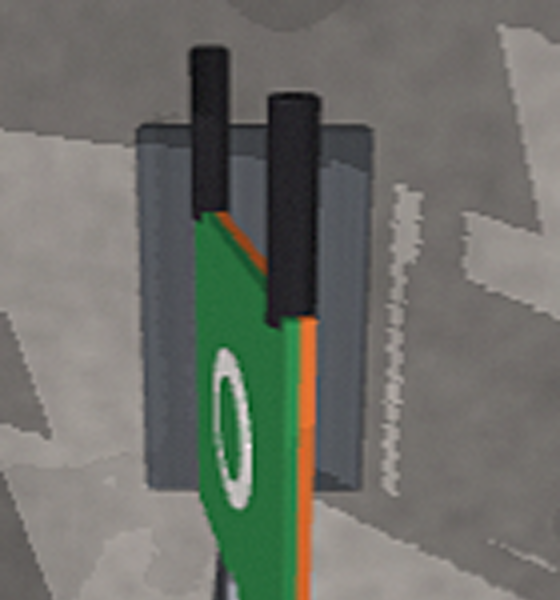

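The wrist view shows peg A from (323,164) to (323,219) and peg B at (302,153..192). Triangulating them gives the axle at about (0.477, 0.217) and a sign angle of about 0.25 rad. The peg spacing of 109 mm vertically and 28 mm level fits the given 110 mm. I'm going down on peg A.

```bash
python3 - <<'E'
from h import *
go([.4773,.311,.173],7.9)
th=np.linspace(.25,2.05,21);x=55*np.sin(th);z=55*np.cos(th)
for k in range(20): print(round(-(z[k+1]-z[k])/50,2),0,round((x[k+1]-x[k])/50,2),end='; ')
E
```

```text
t 11.65 at [0.4753 0.3005 0.3245] jawyaw 7.91 tilt [-1.0e+00 -8.0e-04 -1.3e-03] F [-1.  -0.3 -0.8] gap 0.0852
shift units [3.03 0.21 0.07] rows>= 3.0
turn x units 0.0
0.03 0 0.09; 0.04 0 0.09; 0.05 0 0.09; 0.05 0 0.08; 0.06 0 0.08; 0.07 0 0.07; 0.07 0 0.07; 0.08 0 0.06; 0.08 0 0.05; 0.09 0 0.04; 0.09 0 0.04; 0.09 0 0.03; 0.1 0 0.02; 0.1 0 0.01; 0.1 0 0.0; 0.1 0 -0.01; 0.1 0 -0.02; 0.1 0 -0.02; 0.09 0 -0.03; 0.09 0 -0.04;
```

servo_tool(steps="0.2 0.21 0.07 0 0 0 1;0.5 0 0 0 0 0 1;0.6 0 0 0 0 0 1;0.6 0 0 0 0 0 1;0.5 0 0 0 0 0 1;0.4 0 0 0 0 0 1;0.2 0 0 0 0 0 1;0 0 0 0 0 0 1")

```text
time: 12.45
ee_pos: [0.4764, 0.3116, 0.1733]
eef_rot: [[-0.003, -0.137, 0.991], [-0.002, 0.991, 0.137], [-1.0, -0.002, -0.003]]
ft_force: [0.1, -0.4, -0.1]
finger_gap: 0.0855
```

```bash
python3 - <<'E'
from h import *
snap('wrist','w6');go([.4773,.311,.173],7.9)
E
```

```text
t 12.5 at [0.4774 0.3118 0.1748] jawyaw 7.88 tilt [-1.e+00 -5.e-04 -7.e-04] F [-0.2 -0.2  0.5] gap 0.0854
shift units [ 0.04 -0.02 -0.01] rows>= 0.0
turn x units -0.0
```

View pics/w6.png

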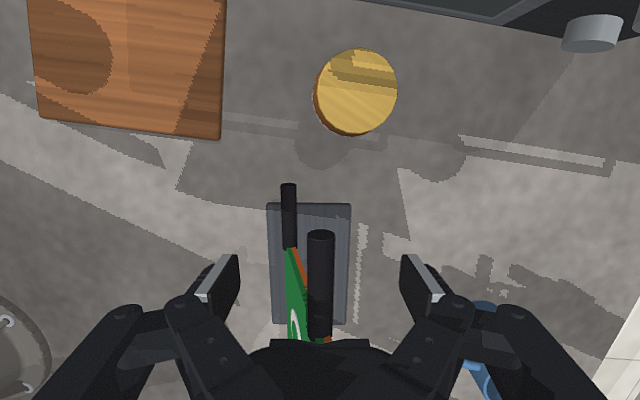

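Peg A at (320,285) is centred between the pads, so I'm closing on it.

servo_tool(steps="0 0 0 0 0 0 0.5;0 0 0 0 0 0 0.2;0 0 0 0 0 0 0;0 0 0 0 0 0 0;0 0 0 0 0 0 0;0 0 0 0 0 0 0;0 0 0 0 0 0 0", squeeze=25)

```text
time: 13.2
ee_pos: [0.4777, 0.3116, 0.1756]
eef_rot: [[0.0, -0.137, 0.991], [0.0, 0.991, 0.137], [-1.0, 0.0, 0.0]]
ft_force: [-2.1, -0.5, 0.9]
finger_gap: 0.0129
```

servo_tool(steps="0.03 0 0.09 0 0 0 0;0.04 0 0.09 0 0 0 0;0.05 0 0.09 0 0 0 0;0.05 0 0.08 0 0 0 0;0.06 0 0.08 0 0 0 0")

```text
time: 13.7
ee_pos: [0.4987, 0.3143, 0.1631]
eef_rot: [[-0.002, -0.137, 0.991], [-0.001, 0.991, 0.137], [-1.0, -0.0, -0.002]]
ft_force: [-4.1, 0.2, 3.0]
finger_gap: 0.0128
```

```bash
python3 - <<'E'
from h import *
psi=np.radians(7.9);s=ctrl.sense();p=s['ee_pos']-np.array([.4766,.217,.121]);print(p[0]*np.cos(psi)+p[1]*np.sin(psi),-p[0]*np.sin(psi)+p[1]*np.cos(psi),p[2],s['finger_gap'],s['ft_force'])
snap('scene','s6');px=load('s6')['px'][120:240,310:470]
cv2.imwrite('pics/s6z.png',cv2.resize(px[:,:,::-1],None,fx=4,fy=4))
E
```

```text
0.035235492993497854 0.09336492645345058 0.042132561852152084 0.012776453755754591 [-4.14601458  0.22405379  3.02047782]
```

View pics/s6z.png

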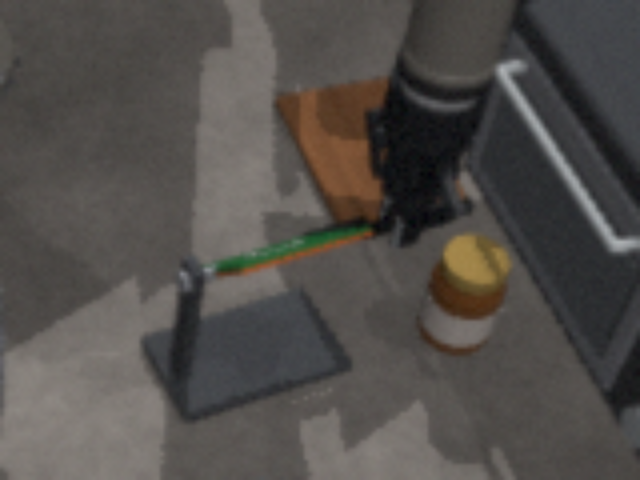

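The sign follows the hand and the computed radius is 55 mm, as it should be. I'll carry on along the arc.

servo_tool(steps="0.07 0 0.07 0 0 0 0;0.07 0 0.07 0 0 0 0;0.08 0 0.06 0 0 0 0;0.08 0 0.05 0 0 0 0;0.09 0 0.04 0 0 0 0;0.09 0 0.04 0 0 0 0;0.09 0 0.03 0 0 0 0;0.1 0 0.02 0 0 0 0;0.1 0 0.01 0 0 0 0")

```text
time: 14.65
ee_pos: [0.5179, 0.3169, 0.1248]
eef_rot: [[-0.001, -0.137, 0.991], [-0.0, 0.991, 0.137], [-1.0, -0.0, -0.001]]
ft_force: [-4.9, -1.4, 4.0]
finger_gap: 0.0131
```

```bash
cat > st.py <<'E'
from h import *
psi=np.radians(7.9);s=ctrl.sense();p=s['ee_pos']-np.array([.4766,.217,.121])
x=p[0]*np.cos(psi)+p[1]*np.sin(psi);print('stand',x,-p[0]*np.sin(psi)+p[1]*np.cos(psi),p[2],'r',np.hypot(x,p[2]),'th',np.arctan2(x,p[2]),s['finger_gap'],s['ft_force'],s['time'])
E
python3 st.py
```

```text
stand 0.05461976617902532 0.09325928120904255 0.0037813828848629327 r 0.05475050423487744 th 1.501675582524339 0.013106744456718566 [-4.91265274 -1.36618432  4.01419917] 14.65
```

servo_tool(steps="0.1 0 0 0 0 0 0;0.1 0 -0.01 0 0 0 0;0.1 0 -0.02 0 0 0 0;0.1 0 -0.02 0 0 0 0;0.1 0 -0.03 0 0 0 0;0.09 0 -0.04 0 0 0 0;0 0 0 0 0 0 0;0 0 0 0 0 0 0")

```text
time: 15.45
ee_pos: [0.5132, 0.3163, 0.096]
eef_rot: [[0.002, -0.137, 0.991], [0.0, 0.991, 0.137], [-1.0, -0.0, 0.002]]
ft_force: [-2.7, -0.7, 3.9]
finger_gap: 0.0129
```

```bash
python3 st.py
```

```text
stand 0.049888393496646415 0.0932885452668663 -0.025048770913088478 r 0.055823764920798914 th 2.0361194591205645 0.012901636393741265 [-2.66839941 -0.71540694  3.93519523] 15.45
```

servo_tool(steps="0 0 0 0 0 0 0.15;0 0 0 0 0 0 0.3;0 0 0 0 0 0 0.5;0 0 0 0 0 0 0.6;0 0 0 0 0 0 0.6;-0.2 0 0 0 0 0 0.6;-0.5 0 0 0 0 0 0.7;-0.8 0 0 0 0 0 0.8;-0.8 0 0 0 0 0 1;-0.6 0 0 0 0 0 1")

```text
time: 16.45
ee_pos: [0.5134, 0.3162, 0.2445]
eef_rot: [[0.004, -0.136, 0.991], [0.002, 0.991, 0.136], [-1.0, 0.001, 0.004]]
ft_force: [0.7, -0.4, 0.7]
finger_gap: 0.0851
```

servo_tool(steps="-0.3 0 -0.1 0 0 0 1;-0.1 0 -0.3 0 0 0 1;0 0 -0.5 0 0 0 1;0 0 -0.5 0 0 0 1;0 0 -0.4 0 0 0 1;0 0 -0.18 0 0 0 1;0 0 0 0 0 0 1;0 0 0 0 0 0 1")

```text
time: 17.25
ee_pos: [0.4147, 0.3028, 0.2608]
eef_rot: [[0.001, -0.137, 0.991], [0.0, 0.991, 0.137], [-1.0, 0.0, 0.001]]
ft_force: [0.5, 0.9, -0.4]
finger_gap: 0.0857
```

```bash
python3 st.py; python3 - <<'E'
from h import *
snap('wrist','w7');snap('side','s7')
b=load('s7')['px'][100:220,200:350]
cv2.imwrite('pics/s7z.png',cv2.resize(b[:,:,::-1],None,fx=4,fy=4))
E
```

```text
stand -0.04948160402085482 0.09350844616329662 0.1398391421272535 r 0.14833548060852766 th -0.34009750986727394 0.08568022653597518 [ 0.46570029  0.92435451 -0.42235594] 17.25
```

View pics/w7.png

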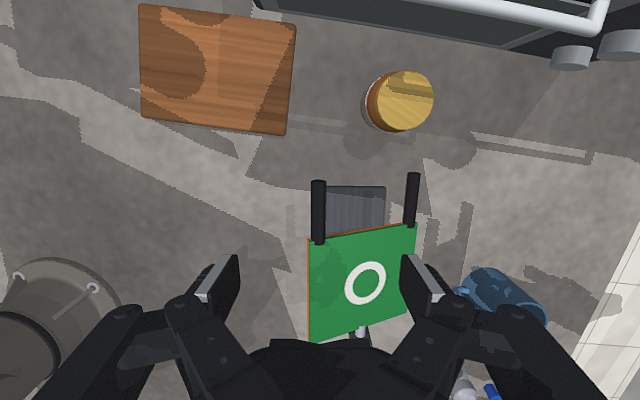

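View pics/s7z.png

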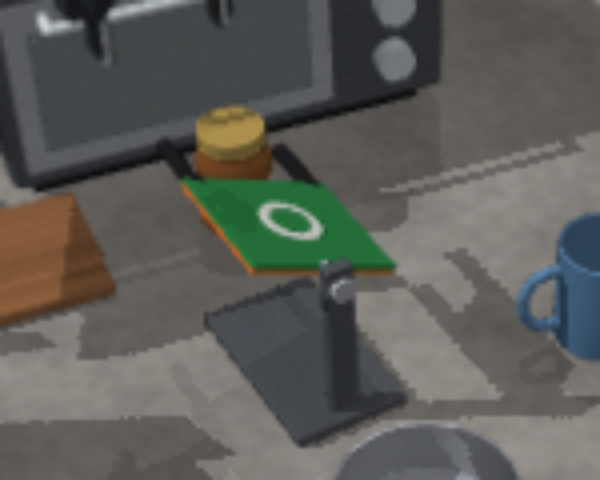

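Green shows on top and peg B at (319,180-240) is centred between the jaws. I'm descending on it.

servo_tool(steps="0.3 0 0 0 0 0 1;0.5 0 0 0 0 0 1;0.6 0 0 0 0 0 1;0.5 0 0 0 0 0 1;0.3 0 0 0 0 0 1;0.1 0 0 0 0 0 0.7;0 0 0 0 0 0 0.4;0 0 0 0 0 0 0.2;0 0 0 0 0 0 0;0 0 0 0 0 0 0")

```text
time: 18.35
ee_pos: [0.4135, 0.303, 0.1465]
eef_rot: [[-0.002, -0.137, 0.991], [0.001, 0.991, 0.137], [-1.0, 0.001, -0.002]]
ft_force: [-6.8, -3.8, 1.8]
finger_gap: 0.0133
```

servo_tool(steps="0 0 0 0 0 0 0;0 0 0 0 0 0 0;0 0 0 0 0 0 0")

```text
time: 18.65
ee_pos: [0.4134, 0.3029, 0.146]
eef_rot: [[-0.002, -0.137, 0.991], [0.0, 0.991, 0.137], [-1.0, 0.001, -0.002]]
ft_force: [-4.3, -0.8, 5.3]
finger_gap: 0.0127
```

```bash
python3 st.py; python3 - <<'E'
import numpy as np
th=np.linspace(2.03,3.19,13);x=-55*np.sin(th);z=-55*np.cos(th)
for k in range(12): print(round(-(z[k+1]-z[k])/50,2),0,round((x[k+1]-x[k])/50,2),end='; ')
E
```

```text
stand -0.05078046292607189 0.09381614511231331 0.02501105712931337 r 0.05660572756984879 th -1.113140087886709 0.012695707556986699 [-4.27365156 -0.78948954  5.2912377 ] 18.65
-0.09 0 0.05; -0.09 0 0.06; -0.08 0 0.07; -0.07 0 0.08; -0.07 0 0.08; -0.06 0 0.09; -0.05 0 0.09; -0.04 0 0.1; -0.03 0 0.1; -0.02 0 0.1; -0.01 0 0.11; 0.0 0 0.11;
```

servo_tool(steps="-0.09 0 0.06 0 0 0 0;-0.09 0 0.06 0 0 0 0;-0.08 0 0.07 0 0 0 0;-0.07 0 0.08 0 0 0 0;-0.07 0 0.08 0 0 0 0;-0.06 0 0.09 0 0 0 0;-0.05 0 0.09 0 0 0 0;-0.04 0 0.1 0 0 0 0;-0.03 0 0.1 0 0 0 0")

```text
time: 19.55
ee_pos: [0.4463, 0.3074, 0.177]
eef_rot: [[-0.01, -0.138, 0.99], [0.0, 0.99, 0.138], [-1.0, 0.002, -0.01]]
ft_force: [-10.1, -3.4, 16.8]
finger_gap: 0.0128
```

```bash
python3 st.py
```

```text
stand -0.01759172354529981 0.09370805074995019 0.05599735810741302 r 0.058695594828778334 th -0.3043898591941447 0.01279210711880117 [-10.08139321  -3.41053835  16.75759082] 19.55
```

servo_tool(steps="0 0 0 0 0 0 0;0 0 0 0 0 0 0")

```text
time: 19.75
ee_pos: [0.45, 0.3079, 0.1776]
eef_rot: [[-0.002, -0.137, 0.991], [0.002, 0.991, 0.137], [-1.0, 0.002, -0.002]]
ft_force: [-8.1, -2.8, 16.5]
finger_gap: 0.0126
```

```bash
python3 st.py; python3 - <<'E'
from h import *
snap('wrist','w8');snap('side','s8');snap('scene','c8')
a=load('c8')['px'][120:240,310:470];b=load('s8')['px'][90:210,200:350]
cv2.imwrite('pics/s8z.png',np.hstack([cv2.resize(a,(400,300)),cv2.resize(b,(375,300))])[:,:,::-1])
E
```

```text
stand -0.013892795644732519 0.09366691604240267 0.056598031759173245 r 0.058278186054806835 th -0.24070522425309865 0.012553146044140267 [-8.1360203  -2.83100558 16.53975733] 19.75
```

View pics/s8z.png

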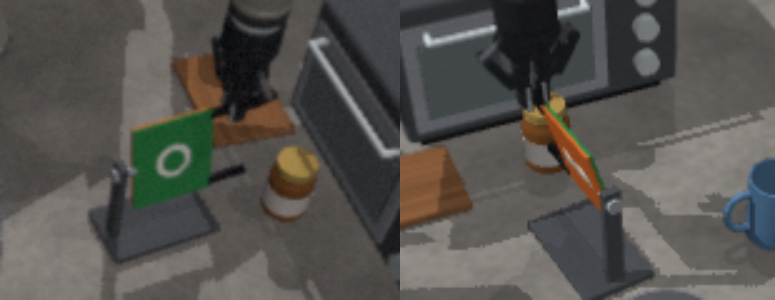

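View pics/w8.png

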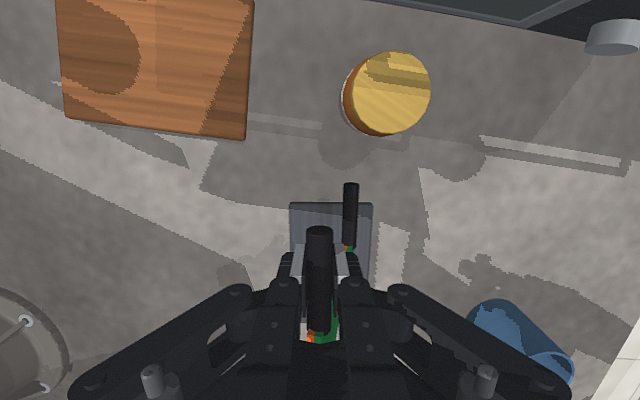

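The sign is at about 2.85 rad. The upward load suggests the commanded height is a bit low, so I'll ease it up while finishing the swing.

servo_tool(steps="-0.04 0 0.05 0 0 0 0;-0.02 0 0.08 0 0 0 0;-0.02 0 0.08 0 0 0 0;-0.01 0 0.08 0 0 0 0;0 0 0 0 0 0 0;0 0 0 0 0 0 0")

```text
time: 20.5
ee_pos: [0.4635, 0.3096, 0.1799]
eef_rot: [[-0.003, -0.137, 0.991], [-0.0, 0.991, 0.137], [-1.0, 0.0, -0.003]]
ft_force: [-7.0, -0.3, 7.5]
finger_gap: 0.0129
```

```bash
python3 st.py
```

```text
stand -0.00029088255345934705 0.093536556827522 0.05889207427510687 r 0.058892792641244404 th -0.004939207721938661 0.012858575748685172 [-6.96380899 -0.32558705  7.49037104] 20.5
```

servo_tool(steps="0 0 0.06 0 0 0 0;0 0 0.04 0 0 0 0;0 0 0 0 0 0 0;0 0 0 0 0 0 0")

```text
time: 20.9
ee_pos: [0.4635, 0.3097, 0.1797]
eef_rot: [[-0.015, -0.138, 0.99], [-0.002, 0.99, 0.138], [-1.0, 0.0, -0.015]]
ft_force: [-16.5, -4.3, 15.5]
finger_gap: 0.0129
```

```bash
python3 st.py
```

```text
stand -0.00021046155232367844 0.0935888443401358 0.05871698429395153 r 0.05871736147547126 th -0.0035843232339147005 0.012850984827124752 [-16.52449295  -4.28133804  15.47675883] 20.9
```

The force rises without any motion, so the sign is at its stop. I'm relaxing the push, releasing and rising.

servo_tool(steps="0 0 -0.05 0 0 0 0;0 0 0 0 0 0 0.15;0 0 0 0 0 0 0.3;0 0 0 0 0 0 0.6;0 0 0 0 0 0 0.8;0 0 0 0 0 0 1;-0.3 0 0 0 0 0 1;-0.6 0 0 0 0 0 1;-0.8 0 0 0 0 0 1;-0.8 0 0 0 0 0 1")

```text
time: 21.9
ee_pos: [0.4673, 0.3098, 0.3053]
eef_rot: [[0.0, -0.136, 0.991], [-0.001, 0.991, 0.136], [-1.0, -0.001, -0.0]]
ft_force: [1.8, 0.4, 0.7]
finger_gap: 0.0855
```

servo_tool(steps="-0.4 0.2 0 0 0 0 1;-0.2 0.5 0 0 0 0 1;0 0.5 0 0 0 0 1;0 0.2 0 0 0 0 1;0 0 0 0 0 0 1;0 0 0 0 0 0 1")

```text
time: 22.5
ee_pos: [0.4581, 0.3779, 0.3338]
eef_rot: [[-0.0, -0.135, 0.991], [-0.002, 0.991, 0.135], [-1.0, -0.002, -0.0]]
ft_force: [0.4, 0.8, -0.3]
finger_gap: 0.0851
```

```bash
python3 - <<'E'
from h import *
s=ctrl.sense();print(s['time'],s['ee_pos'],s['ft_force'])
snap('wrist','w9');snap('side','s9');snap('scene','c9')
a=load('c9')['px'][120:320,160:480];b=load('s9')['px'][80:380,220:460]
cv2.imwrite('pics/c9z.png',cv2.resize(a[:,:,::-1],(800,500)));cv2.imwrite('pics/s9z.png',cv2.resize(b[:,:,::-1],(480,600)))
E
```

```text
22.5 [0.45813813 0.37790729 0.33378811] [ 0.38356837  0.84670174 -0.30223981]
```

View pics/c9z.png

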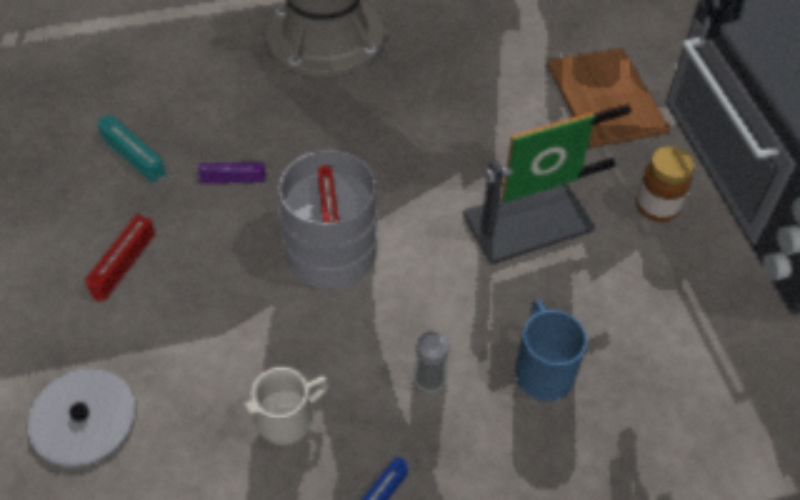

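View pics/s9z.png

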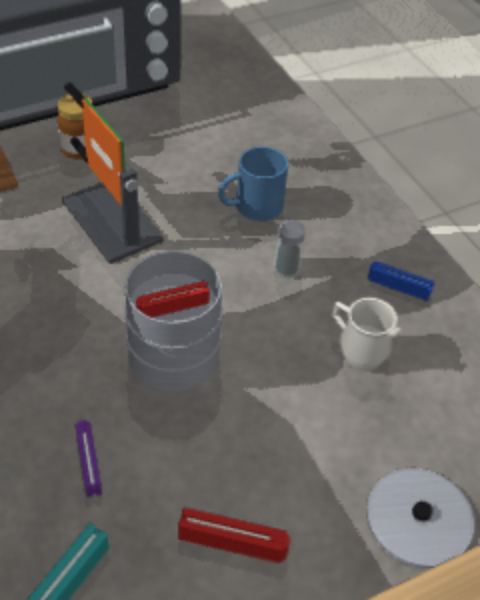

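View pics/w9.png

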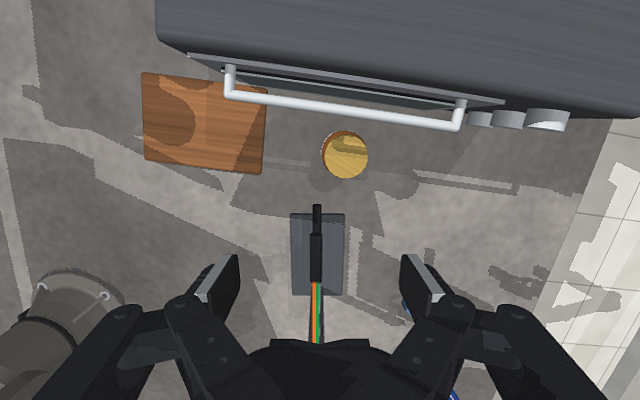

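```bash
python3 - <<'E'
from h import *
c=load('w9')
cv2.imwrite('pics/w9z.png',cv2.resize(c['px'][190:345,270:370,::-1],None,fx=4,fy=3.8,interpolation=cv2.INTER_CUBIC))
psi=np.radians(7.9);ex=np.array([np.cos(psi),np.sin(psi)])
B=plane(c,(316,236),.195)[:2];Bb=plane(c,(315.8,278),.195)[:2];A=plane(c,(317,206),.085)[:2];Ab=plane(c,(317.5,228),.085)[:2]
for n,p in(('Btip',B),('Bbase',Bb),('Atip',A),('Amid',Ab)): print(n,p.round(4),((p-[.4766,.217])@ex).round(4))
d=((B+Bb)/2-(A+Ab)/2)@ex; print('dx',d,'angle from pi ~',d/.11)
E
```

```text
Btip [0.461  0.3307] 0.0001
Bbase [0.4678 0.2777] -0.0004
Atip [0.4612 0.3309] 0.0004
Amid [0.4667 0.2961] 0.0011
dx -0.0008792547337045756 angle from pi ~ -0.007993224851859777
```

View pics/w9z.png

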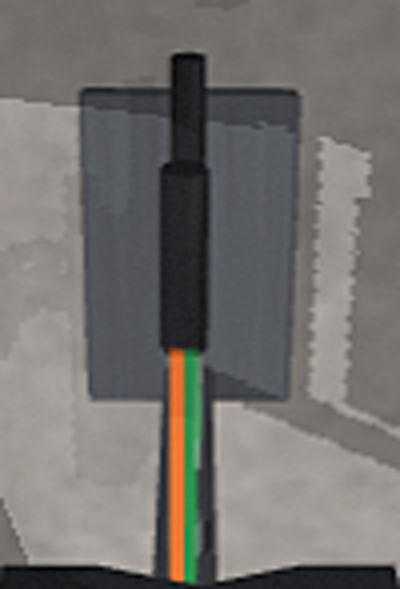

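The sign stands upright, within about 0.01 rad of its far stop, with green facing away. The clip is in the tin and the gripper is clear, so I'm handing in.

```bash
python3 -c "
from cell import ctrl
print(ctrl.finish_job())"
```

```text
the job is handed in; nothing more can be done
None
```

I dropped the small red clip into the open top tin, then turned the sign over to its far stop. I pushed it by peg A to about 2.04 rad, let go, and finished the turn by peg B. I handed in after about 22.5 s of the 72 s allowed; no verdict came back.

**Clip:** right after release it lay flat in the tin, centred within about 2 mm of the tin's measured axis. It measured 99 mm long at the height of its top face. The last pictures still show it below the rim.

**Sign:** the last wrist view puts it about 0.01 rad from the stop, with green facing away from the robot. It was released, and the gripper was about 0.15 m above peg B and off to the side.

**Everything else:** the tin stack, creamer, pepper shaker, mug, jar and lid looked unmoved in the last pictures. I judged that by eye and did not measure them again.

**Disagreements:**
- **Tin centre:** the scene and side cameras differed by about 4–5 mm, and I used the middle.
- **Stand foot:** its middle appeared about 10–13 mm off the axle point along y, so I worked from the pegs.
- **Peg B swing:** the hand sat about 3 mm higher than expected and felt about 17 N of upward force. I raised it slightly; pressing into the stop then read about 23 N in all.

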